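# Turn and stack the parts totes

### The job

Two small stack-nest parts totes are on the bench: they nest when their notched ends face the same way and stack when they face opposite ways. Turn the turntable until the notched end of the tote clamped on it faces straight away from the turntable's fixing tongue, then put the loose tote, with the bolt still in it, on top with its notched end over the tongue side, so that all four of its feet sit down in the lower tote's pockets. Leave the other things on the bench where they are.

Things in the scene. Friction and masses are not known exactly. Their poses are not given: they have to be found in the camera images.
- turntable_base: Fixed dark steel square plate, 134x134x12 mm, with a 44 mm wide tongue sticking out 30 mm from the middle of one edge and bearing two screw heads. Origin on the bench under the plate's centre (the turning axis). Its -x axis points to the tongue, which looks towards world -x (the robot's side) within 0.2 rad.
- turntable (a joint): Angle (rad) of the round disc (130 mm across, top 22 mm above the bench) with the lower tote clamped on it, about the plate's vertical centre axis, counter-clockwise from above positive. 0: lower notch over the tongue; +pi or -pi: straight away from it. Turns either way (limits -7, 7), needs about 0.1 N m (2 N at the tote's end), stays where left.
- lower_rim (a point): Centre of the mouth of the lower tote at rim height (77 mm above the bench, on the turning axis); its axes turn with the tote, -x towards the notched end. The lower tote has the same shape as the loose one and may be pushed anywhere on its outside. Steel clips, 10 mm high above the disc, hold its two ends.
- lower_notch (a point): Middle of the lower tote's notched end at rim height, 58 mm from the axis. Each tote has four pockets in its side rims, with shelves 6 mm below the top, centred on tote x = +19.5 and -45.5 mm; the feet of a tote turned half round drop in with about 2.5 mm play each way. Seated, the upper underside is 6 mm below the lower rim (71 above the bench); nested, about 22 mm.
- upper_tote: Loose grey plastic tote, 0.15 to 0.25 kg, 121 mm long (its x), 63 mm wide (y) and 55 mm high, open on top. Origin: centre of its underside; -x points to the notched end, z up. The side rims are flat upright bands from 43 to 55 mm height, 63 mm apart outside: grip across them at mid-length. It starts with its notch within 0.5 rad of world -x.
- upper_notch (a point): Middle of the loose tote's notched end at rim height, 58 mm from its centre. The notch is a 36 mm wide gap in the end wall from 22 mm height to the rim; the other end is closed up to the rim. Four feet, 16 mm long, are the bottoms of the outer wall columns at tote x = -19.5 and +45.5 mm, reaching out to y = +-25 mm.
- hex_bolt: Steel hex bolt 60 mm long, 21 mm across, 0.09 kg, lying lengthwise inside the loose tote on its 3 mm floor; origin under its middle.
- wood_block: Bystander: plain beech block, 45x96x35 mm, lying on the straightedge; origin under its middle. Leave it alone.
- glue_tube: Bystander: glue tube, 42x146x28 mm; origin under its middle. Leave it alone.
- tape_roll: Bystander: roll of masking tape, 104x102x25 mm, lying flat; origin under its middle. Leave it alone.
- tape_measure: Bystander: pocket tape measure, 35x89x63 mm; origin under its middle. Leave it alone.
- dust_brush: Bystander: brush with a wooden handle, 52x189x16 mm; origin under its middle. Leave it alone.
- screwdriver_a: Bystander: screwdriver, 29x200x30 mm; origin under its middle. Leave it alone.
- pencil: Bystander: pencil, 7x123x7 mm, lying on the straightedge; origin under its middle. Leave it alone.

How it is judged:
On the way:
1. the lower tote's notched end faces straight away from the fixing tongue (within about 14 degrees) and the turntable is at rest (x of lower_notch in the frame of turntable_base above 0.0562 m and velocity of joint turntable between -0.1 and 0.1 rad/s), for 0.2 s.
At the end, for the whole second after the job is handed in: The lower notch faces away from the tongue within about 14 degrees; the loose tote sits level (0.04 rad) on it, notch on the tongue side, centred within 6 mm, its underside 3 to 9 mm below the lower rim; the bolt lies in it; all at rest (all of step 1 and x of upper_tote in the frame of lower_rim between -0.006 and 0.006 m and y of upper_tote in the frame of lower_rim between -0.006 and 0.006 m and z of upper_tote in the frame of lower_rim between -0.009 and -0.003 m and x of upper_notch in the frame of lower_rim above 0.05 m and angle between upper_tote's own z axis and vertical below 0.04 rad and x of hex_bolt in the frame of upper_tote between -0.05 and 0.05 m and y of hex_bolt in the frame of upper_tote between -0.025 and 0.025 m and z of hex_bolt in the frame of upper_tote between -0.001 and 0.03 m and linear speed of each of upper_tote, hex_bolt below 0.02 m/s); the robot touches nothing.
It fails at once if another loose thing on the bench (block, glue tube, tape roll, tape measure, brush, screwdriver or pencil) is moved by more than 40 mm (distance of any of wood_block, glue_tube, tape_roll, tape_measure, dust_brush, screwdriver_a, pencil from where it was at the start of the episode above 0.04 m).
It also fails if it takes over 64 s, if anything falls off the work surface, if the arm or the gripper's body presses on something with over 40 N, if the wrist force passes 120 N, or if a joint passes its speed limit or range.

### The arm

A 6-joint arm with a two-finger parallel gripper is mounted at the origin on the work surface; the furniture and walls round the work are solid. World frame = base frame: x ahead of the robot, y to its left, z up, the work surface at z = 0. Lengths are in m, angles in rad, forces in N, time in s.
With the tool pointing down it reaches from about 0.35 to 0.975 m from the base axis. Payload 4.9 kg.
Tool frame: the origin (TCP) lies at the very end of the fingers, on their centre line; the grasp point (between the pads) lies 19 mm behind it (manip.hold_point_z is the distance from the TCP to the grasp point, in m); z points along the fingers, y is the direction in which the jaws open and shut (so a half turn about z gives the same grasp; the last joint's range is limited). The gripper opens to 85 mm and grips with 20 to 120 N. Pads are 22 mm wide; open, the fingers measure 114 mm over their backs; the gripper's body (76 mm by 85 mm) begins 54 mm behind the grasp point. The pads swing forward as they close: fully open they stand 13 mm farther back than shut.
Start: joints at [-1.271, 0.053, 1.613, -0, 1.476, -0.119], TCP at [0.254, -0.571, 0.231] pointing down, gripper open.
Joint ranges: [-3.01, 3.01], [-1.01, 2.22], [0.06, 2.58], [-1.02, 4.17], [0.09, 2.62], [-3.14, 3.14]. Speed limits (rad/s): [2.57, 2.57, 3.14, 3.14, 3.14, 3.14].

### API

Orientations are given as a unit quaternion [w, x, y, z].
In Python, from plant import manip gives the robot as it stands. The module is installed in compiled form; this text tells all that it offers.
- The arm moves only by the shell command python3 -m creep 'ROWS'. ROWS is JSON, a list of rows, each a list of 7 numbers: the turn, a rotation vector about the tool's x, y, z in degrees, then the shift along the tool's x, y, z in m, then the opening, from 0 (shut) to 1 (fully open). In form: [[ax, ay, az, tx, ty, tz, jaw], ...]. A call has 1 to 20 rows; each row shifts and turns the commanded pose from where the row before left it, along the tool's axes as they then stand; what a row does not reach is not made up. A row lasts 1/12 s, in which the tool goes at most 41.7 mm and 7.16 degrees, less where a joint would pass 70% of its speed; a pose out of reach is approached as far as the arm can. A call is refused whole if a number of a shift passes 0.0417 or a number of a turn 7.16, either way. A call with a gripper value outside its range is refused whole. The fingers move at their own pace and stop on an object; the grip force is fixed at half the most. Time passes only in rows, so rows that do not move let the fingers close. It gives the time, the measured TCP pose, the force and the opening at its end, in the units of the state.
- manip.state(): the state, without advancing time (a new reading comes with each control period).
- manip.grab_frame(name): name is "scene" or "side" or "wrist"; returns the picture (420x560x3 uint8, blue, green, red); there is no depth.
- manip.get_calibration(name): a dict with "fx", "fy", "cx", "cy" (pixels), "xyz" and "attitude" of the camera in the world. Camera axes: x right, y down, z forward; pixel columns grow to the right and rows downward; lengths in m; the calibration is good to about 2 mm. A picture is of the moment at which its call begins: read the wrist's pose just before it. get_calibration takes no time and is no camera call; for the wrist camera it gives the pose at the moment of the call.
- manip.job_done(): hands the job in, once; it reports no verdict.
Trained networks look in the newest picture that a camera, given by its name, has taken for a name from the list of things; names that differ only in an ending like _2 or _b are one class to them, and where a whole thing is asked for, a point or a joint stands for the part that bears it (a point fixed in the world has none). Each returns a list of dicts, best first, with "confidence" (0 to 1); they miss things now and then, are a little off and sometimes report something else, mostly with a low value. They report only what shows in the picture. A call takes as long as a camera call.
- manip.cut_out(target, camera): "pixels" (420x560 bool, what is visible of it) and "rect" ([left, top, right, bottom] in pixels, round what is visible of it).
The state is a dict: "time": time; "joint_pos": joint angles; "joint_vel": joint speeds; "joint_efforts": joint torques, N m; "tool_pos": TCP position; "tool_rot": TCP orientation; "contact_force": force on the tool from outside, world axes, zero at the start; "ft_torque": the same for the moment, N m; "gripper_width": opening from 0.0 (shut) to 1.0 (fully open).
Only numpy, scipy, OpenCV 4.12 (cv2) and the standard library are available. Lean on these libraries where they do the work, as an engineer would, in place of code of your own. Each camera call takes 0.05 s, during which the arm holds its last target.

## Working session

There is one attempt and no reset: what is moved stays moved. The work goes in short steps, Python scripts to look and compute and a shell command to move; the robot and the scene stay as the last step left them, time stands still between calls to the robot, and variables do not carry over. Pictures are saved under pics/ and viewed, and the job is handed in when it is done.

```bash
ls; mkdir -p pics; cat > h.py <<'E'
import numpy as np, cv2
from plant import manip
from scipy.spatial.transform import Rotation as R
def rot(q): return R.from_quat([q[1],q[2],q[3],q[0]]).as_matrix()
def cal(n):
    c=manip.get_calibration(n); return c, rot(c["attitude"]), np.array(c["xyz"])
def ray(c,px,z):
    c,Rm,t=c; d=Rm@np.array([(px[0]-c["cx"])/c["fx"],(px[1]-c["cy"])/c["fy"],1]); return t+d*(z-t[2])/d[2]
def proj(c,P):
    c,Rm,t=c; p=Rm.T@(np.array(P)-t); return np.array([c["fx"]*p[0]/p[2]+c["cx"],c["fy"]*p[1]/p[2]+c["cy"]])
def snap(n,f):
    c=cal(n); im=manip.grab_frame(n); cv2.imwrite("pics/"+f,im); return c,im
E
python3 - <<'E'
from h import *
s=manip.state(); print({k:np.round(v,3).tolist() for k,v in s.items()}, manip.hold_point_z)
for n in ["scene","side","wrist"]:
    c,im=snap(n,n+"0.png"); print(n,c[2],c[0]["attitude"],c[0]["fx"])
E
```

```text
pics
{'time': 0.0, 'joint_pos': [-1.271, 0.053, 1.614, 0.0, 1.476, -0.119], 'joint_vel': [-0.0, -0.001, -0.001, 0.001, -0.0, -0.001], 'joint_efforts': [0.0, -39.368, -37.018, -0.0, 0.007, 0.0], 'tool_pos': [0.254, -0.57, 0.23], 'tool_rot': [-0.001, 0.978, 0.208, -0.0], 'contact_force': [0.441, 0.209, -0.122], 'ft_torque': [0.036, 0.014, 0.014], 'gripper_width': 1.002} 0.0187
scene [-0.13987338 -1.19136612  0.93763455] [-0.46920694  0.84974323 -0.21325819  0.11091548] 451.7348356660722
side [0.24361854 1.09496277 1.38737891] [ 0.02944954 -0.09722999  0.93076096 -0.35123083] 528.2444967464028
wrist [ 0.33164082 -0.53627907  0.37348886] [ 0.13927656  0.82678503 -0.53724155 -0.09165188] 339.27990055018614
```

View pics/scene0.png

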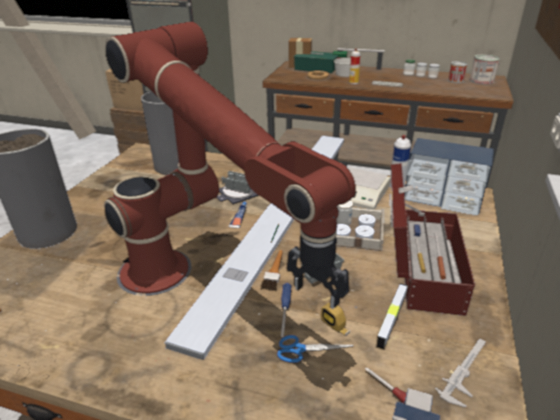

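View pics/side0.png

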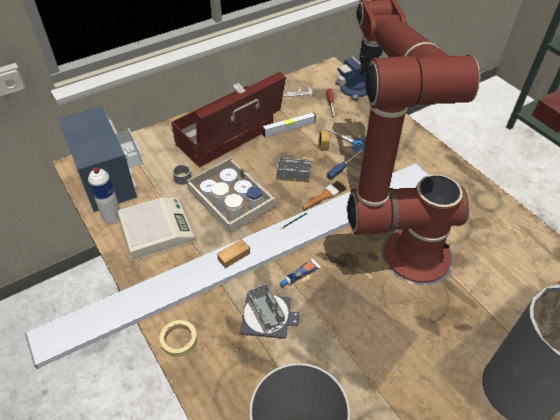

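View pics/wrist0.png

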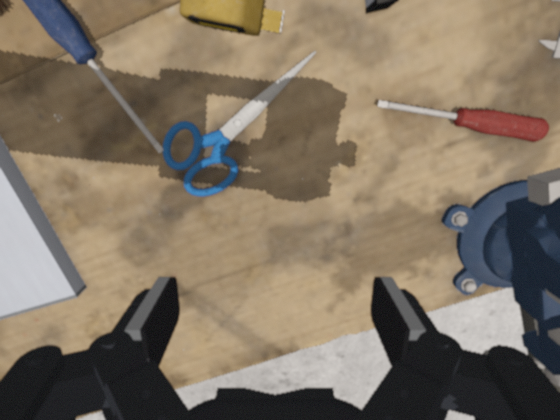

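The side view shows the turntable and lower tote near (265,312) with the tongue at (295,319), and the loose tote near (294,168). I'll zoom in and run the networks.

```bash
python3 - <<'E'
from h import *
im=cv2.imread("pics/side0.png"); c=cal("side")
a=cv2.resize(im[270:350,225:315],None,fx=6,fy=6,interpolation=cv2.INTER_CUBIC); b=cv2.resize(im[135:215,255:345],None,fx=6,fy=6,interpolation=cv2.INTER_CUBIC)
cv2.imwrite("pics/za.png",a); cv2.imwrite("pics/zb.png",b)
for n,z in [("turntable_base",.006),("turntable",.04),("lower_rim",.05),("upper_tote",.04),("wood_block",.035),("glue_tube",.014),("tape_roll",.012),("tape_measure",.03),("dust_brush",.008),("screwdriver_a",.015),("pencil",.01)]:
    for d in manip.cut_out(n,"side")[:1]:
        m=d["pixels"]; v,u=np.nonzero(m); rc=cv2.minAreaRect(np.c_[u,v].astype(np.float32))
        P=[ray(c,q,z)[:2].round(3).tolist() for q in [(u.mean(),v.mean())]+list(cv2.boxPoints(rc))]
        print(n,round(d["confidence"],2),d["rect"],P)
E
```

```text
turntable_base 0.71 [243.3, 283.7, 301.2, 338.6] [[0.431, 0.321], [0.494, 0.401], [0.512, 0.219], [0.34, 0.218], [0.335, 0.398]]
turntable 0.85 [243.2, 282.3, 287.4, 336.8] [[0.434, 0.33], [0.535, 0.34], [0.471, 0.224], [0.348, 0.323], [0.414, 0.429]]
lower_rim 0.66 [244.6, 282.9, 287.8, 336.2] [[0.433, 0.337], [0.531, 0.347], [0.467, 0.232], [0.345, 0.329], [0.411, 0.436]]
upper_tote 0.98 [279.2, 155.1, 312.6, 180.4] [[0.462, -0.265], [0.512, -0.203], [0.531, -0.308], [0.41, -0.326], [0.396, -0.221]]
wood_block 0.3 [321.0, 130.6, 329.6, 148.4] [[0.378, -0.447], [0.404, -0.496], [0.366, -0.505], [0.35, -0.396], [0.387, -0.388]]
glue_tube 0.69 [280.3, 256.9, 320.3, 283.7] [[0.359, 0.159], [0.427, 0.195], [0.325, 0.095], [0.303, 0.128], [0.404, 0.226]]
tape_roll 0.83 [156.6, 320.3, 197.6, 358.3] [[0.658, 0.454], [0.735, 0.445], [0.66, 0.375], [0.584, 0.462], [0.658, 0.527]]
tape_measure 0.6 [314.7, 129.9, 331.4, 148.2] [[0.379, -0.455], [0.409, -0.501], [0.366, -0.511], [0.351, -0.407], [0.392, -0.398]]
dust_brush 0.82 [305.7, 183.8, 346.7, 207.0] [[0.333, -0.191], [0.421, -0.143], [0.289, -0.278], [0.261, -0.224], [0.391, -0.094]]
screwdriver_a 0.58 [325.3, 165.7, 346.2, 178.0] [[0.313, -0.313], [0.348, -0.289], [0.295, -0.371], [0.274, -0.343], [0.327, -0.263]]
```

View pics/za.png

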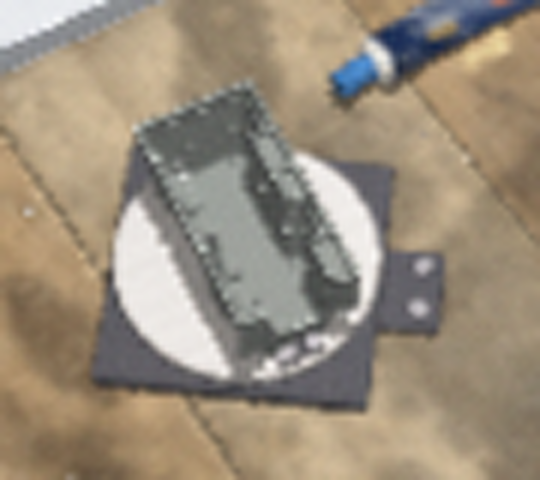

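View pics/zb.png

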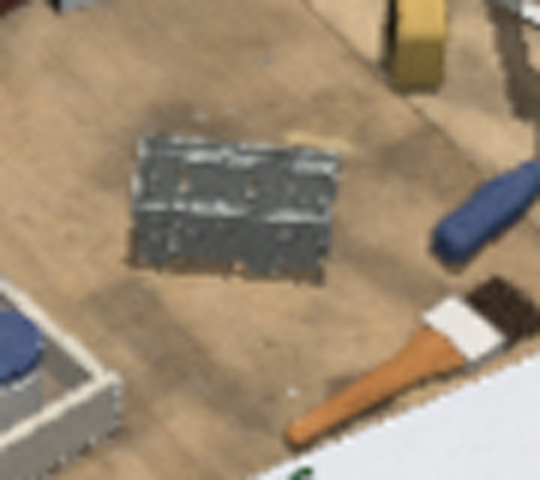

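```bash
python3 - <<'E'
from h import *
c=cal("side")
f=lambda u,v,z,o=(225,270): ray(c,(o[0]+u/6-.4,o[1]+v/6-.4),z)[:2]
C=[f(135,152,.012),f(393,165,.012),f(365,408,.012),f(93,380,.012)]
print("plate",np.round(C,3).tolist(),np.mean(C,0).round(4),[np.linalg.norm(C[i]-C[i-1]).round(4) for i in range(4)])
T=[f(422,265,.014),f(419,307,.014)];print("tongue screws",T)
d=np.mean(T,0)-np.mean(C,0);print(np.degrees(np.arctan2(*d[::-1])))
# plate edges
for a,b in [(1,0),(2,3)]: e=C[a]-C[b];print(np.degrees(np.arctan2(*e[::-1])))
L=[f(133,130,.077),f(255,82,.077),f(357,290,.077),f(240,345,.077)]
print("lower",np.round(L,3).tolist(),np.mean(L,0),[np.linalg.norm(L[i]-L[i-1]).round(4) for i in range(4)])
e=(L[2]+L[3]-L[0]-L[1]);print(np.degrees(np.arctan2(*e[::-1])))
o=(255,135)
U=[f(145,138,.055,o),f(340,155,.055,o),f(330,218,.055,o),f(138,208,.055,o)]
print("upper",np.round(U,3).tolist(),np.mean(U,0),[np.linalg.norm(U[i]-U[i-1]).round(4) for i in range(4)])
for a,b in [(1,0),(2,3)]: e=U[a]-U[b];print(np.degrees(np.arctan2(*e[::-1])))
w=cal("wrist");print("wrist rel", rot(manip.state()["tool_rot"]).T@(w[2]-manip.state()["tool_pos"]), rot(manip.state()["tool_rot"]).T@w[1])
E
python3 -m creep '[[0,0,6,0,0,0,1],[0,0,6,0,0,0,1],[0,0,6,0,0,0,1],[0,0,6,0,0,0,1],[0,0,0,0.02,-0.04,0,1],[0,0,0,0.02,-0.04,0,1],[0,0,0,0.02,-0.04,0,1],[0,0,0,0.02,-0.04,0,1],[0,0,0,0.02,-0.04,0,1],[0,0,0,0.02,-0.04,0,1],[0,0,0,0,-0.04,0,1],[0,0,0,0,-0.03,0,1],[0,0,0,0,0,0,1]]'
```

```text
plate [[0.501, 0.273], [0.373, 0.253], [0.36, 0.387], [0.49, 0.4]] [0.4309 0.3284] [np.float64(0.1276), np.float64(0.1302), np.float64(0.1348), np.float64(0.1306)]
tongue screws [array([0.34755979, 0.30723062]), array([0.34469538, 0.33024535])]
-173.49005740170594
-171.2317031370415
-174.40024470399746
lower [[0.493, 0.3], [0.441, 0.261], [0.37, 0.363], [0.417, 0.402]] [0.43032672 0.33133583] [np.float64(0.1271), np.float64(0.0647), np.float64(0.1244), np.float64(0.0611)]
125.99314625957906
upper [[0.523, -0.294], [0.404, -0.304], [0.401, -0.249], [0.514, -0.233]] [ 0.46035069 -0.27014066] [np.float64(0.061), np.float64(0.1194), np.float64(0.055), np.float64(0.1149)]
-174.76897157415425
-171.8176653567255
wrist rel [ 8.48696561e-02  9.16253173e-05 -1.43270010e-01] [[-7.78166396e-04 -9.44335759e-01 -3.28982324e-01]
 [ 9.99999694e-01 -7.09231378e-04 -3.29542345e-04]
 [ 7.78740337e-05 -3.28982480e-01  9.44336022e-01]]
time: 1.78
tool_pos: [0.3663, -0.2731, 0.2313]
tool_rot: [-0.001, 1.0, 0.002, 0.0]
contact_force: [0.0, -0.7, -0.7]
gripper_width: 0.998
```

```bash
python3 - <<'E'
from h import *
c,im=snap("wrist","w1.png")
print(c[2],[proj(c,p).round(0).tolist() for p in [(.46,-.27,.055),(.4,-.27,.055)]])
E
```

```text
[ 0.45112059 -0.27296391  0.374605  ] [[272.0, 80.0], [272.0, 149.0]]
```

View pics/w1.png

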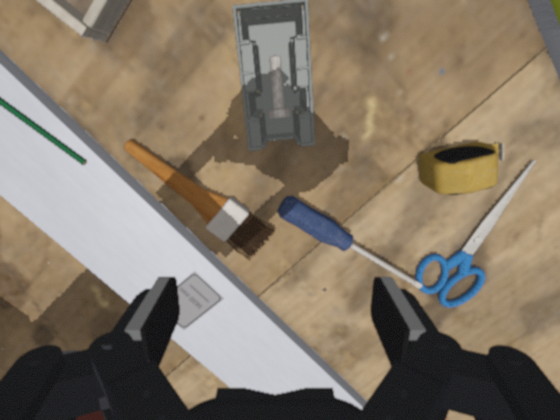

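```bash
python3 -m creep '[[0,0,0,0,-0.04,0,1],[0,0,0,0,-0.04,0,1],[0,0,0,0,-0.04,0,1],[0,0,0,0,-0.04,0,1],[0,0,0,0,-0.04,0,1],[0,0,0,0.01,-0.04,0,1],[0,0,0,0.01,-0.04,0,1],[0,0,0,0.01,-0.04,0,1],[0,0,0,0,-0.04,0,1],[0,0,0,0,-0.04,0,1],[0,0,0,0,-0.04,0,1],[0,0,0,0,-0.04,0,1],[0,0,0,0,-0.04,0,1],[0,0,0,0,-0.04,0,1],[0,0,0,0,-0.04,0,1],[0,0,0,0,0,0,1],[0,0,0,0,0,0,1]]'
python3 - <<'E'
from h import *
c,im=snap("wrist","w2.png")
print(c[2],[proj(c,p).round(0).tolist() for p in [(.431,.33,.077),(.431,.33,0.012)]])
E
```

```text
time: 3.25
tool_pos: [0.3965, 0.3238, 0.2309]
tool_rot: [0.001, 1.0, 0.001, -0.0]
contact_force: [0.6, -0.5, -0.3]
gripper_width: 0.996
[0.4815315  0.32409178 0.37412504] [[267.0, 152.0], [269.0, 141.0]]
```

View pics/w2.png

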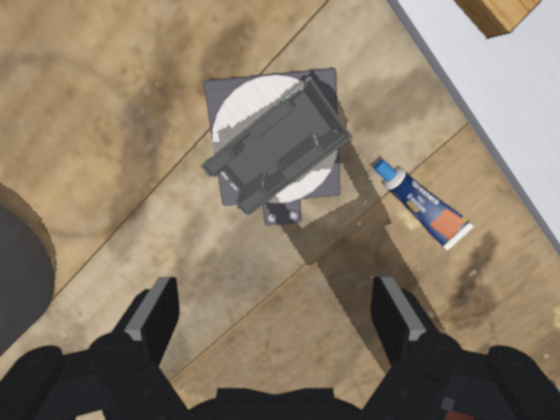

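The lower tote's notched end is at lower left (about 225,190), the closed end is at (325,110), and the tongue is at (283,213). Zooming to measure.

```bash
python3 - <<'E'
import cv2
im=cv2.imread("pics/w2.png")
cv2.imwrite("pics/zw2.png",cv2.resize(im[60:235,190:360],None,fx=3.4,fy=3.4,interpolation=cv2.INTER_CUBIC))
E
```

```text
(no output)
```

View pics/zw2.png

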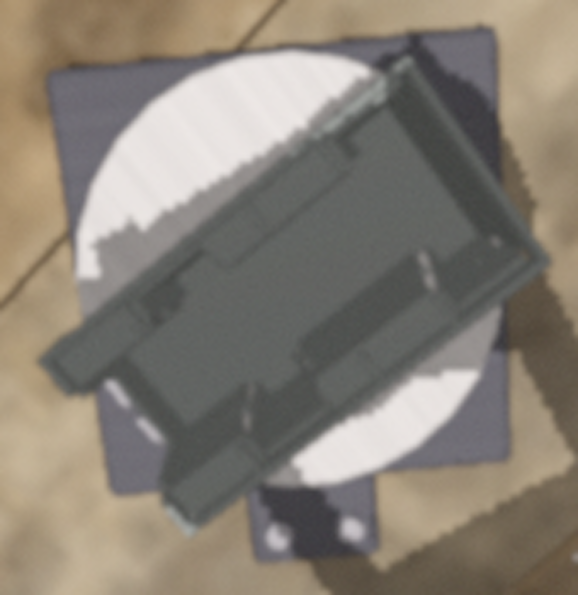

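```bash
cat > m.py <<'E'
from h import *
def quad(c,pts,z,o,s):
    P=np.array([ray(c,(o[0]+(u+.5)/s-.5,o[1]+(v+.5)/s-.5),z)[:2] for u,v in pts])
    print(P.round(4).tolist(),"ctr",P.mean(0).round(4),"len",[np.linalg.norm(P[i]-P[i-1]).round(4) for i in range(4)])
    return P
ang=lambda e:round(float(np.degrees(np.arctan2(e[1],e[0]))),2)
E
python3 - <<'E'
from m import *
c=cal("wrist");o=(190,60);s=3.4
C=quad(c,[(47,73),(495,28),(510,458),(112,494)],.012,o,s)
print("towards +x", ang(C[0]-C[3]),ang(C[1]-C[2]), ang(C[0]-C[1])-90,ang(C[3]-C[2])-90)
T=quad(c,[(279,537),(352,529)]*2,.015,o,s); print("away",ang(C.mean(0)-T.mean(0)))
L=quad(c,[(405,52),(550,262),(190,533),(40,362)],.077,o,s)
print("notch dir",ang(L[3]-L[0]),ang(L[2]-L[1]))
print(manip.state()["joint_pos"])
E
```

```text
[[0.4906, 0.3935], [0.5028, 0.2625], [0.3724, 0.25], [0.3601, 0.3811]] ctr [0.4315 0.3218] len [np.float64(0.1311), np.float64(0.1315), np.float64(0.131), np.float64(0.1316)]
towards +x 5.45 5.49 5.319999999999993 5.3799999999999955
[[0.346, 0.3258], [0.3488, 0.3015], [0.346, 0.3258], [0.3488, 0.3015]] ctr [0.3474 0.3137] len [np.float64(0.0244), np.float64(0.0244), np.float64(0.0244), np.float64(0.0244)]
away 5.52
[[0.4937, 0.2946], [0.444, 0.2562], [0.3706, 0.3497], [0.4183, 0.3876]] ctr [0.4316 0.322 ] len [np.float64(0.1197), np.float64(0.0628), np.float64(0.1189), np.float64(0.0609)]
notch dir 129.05 128.12
[ 5.37678300e-01 -2.23009388e-01  1.87250583e+00 -6.40637063e-04
  1.49296093e+00  2.10800600e+00]
```

```bash
python3 -m creep '[[0,0,0,0.035,0.002,0.03,1],[0,0,-7,0,0,0.04,1],[0,0,-7,0,0,0.01,1],[0,0,-7,0,0,0,1],[0,0,-7,0,0,0,1],[0,0,-7,0,0,0,1],[0,0,-7,0,0,0,1],[0,0,-7,0,0,0,1],[0,0,-7,0,0,0,1],[0,0,-7,0,0,0,1],[0,0,-7,0,0,0,1],[0,0,-7,0,0,0,1],[0,0,-7,0,0,0,1],[0,0,-7,0,0,0,1],[0,0,-7,0,0,0,1],[0,0,-7,0,0,0,1],[0,0,-7,0,0,0,1],[0,0,-7,0,0,0,1],[0,0,-7,0,0,0,1],[0,0,-2.6,0,0,0,1]]'
python3 -m creep '[[0,0,0,0,0,0,1],[0,0,0,0,0,0,1]]'
python3 - <<'E'
from h import *
c,im=snap("wrist","w3.png")
print(c[2],ang if 0 else rot(manip.state()["tool_rot"])[:,0],manip.state()["joint_pos"])
E
```

```text
time: 4.97
tool_pos: [0.4287, 0.3189, 0.1545]
tool_rot: [0.0, 0.433, 0.901, 0.0]
contact_force: [0.1, 0.1, -0.1]
gripper_width: 1.003
time: 5.13
tool_pos: [0.4284, 0.3195, 0.1544]
tool_rot: [0.0, 0.435, 0.9, 0.0]
contact_force: [-0.7, 0.4, 0.5]
gripper_width: 0.999
[0.37584587 0.38586086 0.29772672] [-6.21268424e-01  7.83597782e-01 -2.47774190e-04] [ 5.02116663e-01 -1.04561694e-01  1.89823328e+00 -1.78421481e-04
  1.34746577e+00 -1.68204321e-01]
```

View pics/w3.png

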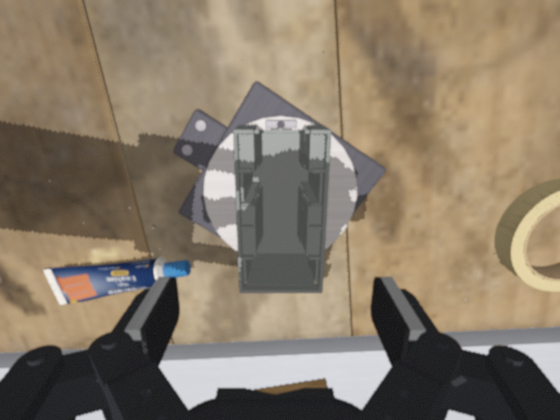

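The tote is nearly aligned with the image. The notch is at the top (282,125), and the rim corners are about (235,128), (330,128), (323,292) and (239,292).

```bash
python3 - <<'E'
from m import *
im=cv2.imread("pics/w3.png")
cv2.imwrite("pics/zw3.png",cv2.resize(im[115:305,215:350],None,fx=3.1,fy=3.1,interpolation=cv2.INTER_CUBIC))
c=cal("wrist")
L=quad(c,[(235,128),(330,128),(323.5,292),(239,292)],.077,(0,0),1)
print("dir",ang(L[0]-L[3]),ang(L[1]-L[2]),proj(c,(.4284,.3195,.077)))
E
```

```text
[[0.3696, 0.353], [0.417, 0.3904], [0.4931, 0.2968], [0.4432, 0.2573]] ctr [0.4307 0.3244] len [np.float64(0.1207), np.float64(0.0604), np.float64(0.1207), np.float64(0.0636)]
dir 127.59 129.11 [274.82595274 220.09535328]
```

View pics/zw3.png

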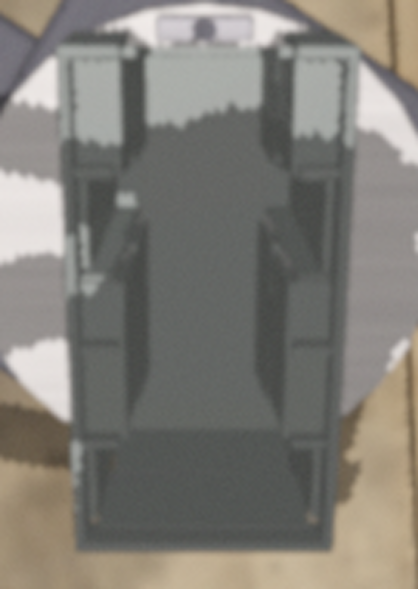

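```bash
python3 -m creep '[[0,0,0,0.002,0.005,0.03,1],[0,0,0,0,0,0.03,1],[0,0,0,0,0,0.03,1],[0,0,0,0,0,0.012,0.8],[0,0,0,0,0,0,0.8],[0,0,0,0,0,0,0.8],[0,0,0,0,0,0,0.8]]'
python3 -m creep '[[0,0,0,0,0,0,0.76],[0,0,0,0,0,0,0.76],[0,0,0,0,0,0,0.76]]'
python3 -m creep '[[0,0,0,0,0,0,0.74],[0,0,0,0,0,0,0.74],[0,0,0,0,0,0,0.74]]'
```

```text
time: 5.77
tool_pos: [0.4318, 0.3261, 0.0543]
tool_rot: [0.001, 0.434, 0.901, 0.001]
contact_force: [-0.5, -0.3, 0.2]
gripper_width: 0.797
time: 6.02
tool_pos: [0.4307, 0.3254, 0.0546]
tool_rot: [0.0, 0.434, 0.901, -0.0]
contact_force: [-3.8, -4.0, 3.7]
gripper_width: 0.761
time: 6.27
tool_pos: [0.43, 0.325, 0.0544]
tool_rot: [-0.0, 0.434, 0.901, -0.001]
contact_force: [-5.8, -5.4, 5.9]
gripper_width: 0.739
```

```bash
python3 -m creep '[[0,0,0,0,-0.0015,0,0.72],[0,0,0,0,0,0,0.72],[0,0,0,0,0,0,0.7],[0,0,0,0,0,0,0.7],[0,0,0,0,0,0,0.7]]'
```

```text
time: 6.68
tool_pos: [0.4299, 0.3248, 0.0549]
tool_rot: [0.0, 0.434, 0.901, 0.0]
contact_force: [-3.7, -2.8, 8.1]
gripper_width: 0.723
```

```bash
python3 -m creep '[[0,0,2,0,0,0,0.7],[0,0,4,0,0,0,0.7],[0,0,6,0,0,0,0.7],[0,0,6,0,0,0,0.7],[0,0,6,0,0,0,0.7],[0,0,6,0,0,0,0.7],[0,0,6,0,0,0,0.7],[0,0,6,0,0,0,0.7],[0,0,6,0,0,0,0.7],[0,0,6,0,0,0,0.7],[0,0,4,0,0,0,0.7],[0,0,2,0,0,0,0.7]]'
```

```text
time: 7.68
tool_pos: [0.4318, 0.3252, 0.0549]
tool_rot: [0.0, 0.827, 0.562, 0.003]
contact_force: [5.9, -2.4, 3.5]
gripper_width: 0.72
```

```bash
python3 -m creep '[[0,0,3,0,0,0,0.7],[0,0,5,0,0,0,0.7],[0,0,6,0,0,0,0.7],[0,0,6,0,0,0,0.7],[0,0,6,0,0,0,0.7],[0,0,6,0,0,0,0.7],[0,0,6,0,0,0,0.7],[0,0,6,0,0,0,0.7],[0,0,6,0,0,0,0.7],[0,0,6,0,0,0,0.7],[0,0,5,0,0,0,0.7],[0,0,2.2,0,0,0,0.7],[0,0,0,0,0,0,0.7],[0,0,0,0,0,0,0.7]]'
```

```text
time: 8.85
tool_pos: [0.4331, 0.3236, 0.0549]
tool_rot: [0.001, 0.999, 0.047, 0.004]
contact_force: [6.0, -10.7, 2.6]
gripper_width: 0.724
```

```bash
python3 -m creep '[[0,0,0,0,0,0,1],[0,0,0,0,0,0,1],[0,0,0,0,0,0,1],[0,0,0,0,0,0,1],[0,0,0,0,0,-0.03,1],[0,0,0,0,0,-0.03,1],[0,0,0,0,0,-0.04,1],[0,0,0,0,0,0,1],[0,0,0,0,0,0,1]]'
python3 - <<'E'
from m import *
c,im=snap("wrist","w4.png")
print(c[2],proj(c,(.4309,.3234,.077)))
E
```

```text
time: 9.6
tool_pos: [0.4311, 0.3261, 0.1562]
tool_rot: [-0.002, 0.999, 0.047, 0.003]
contact_force: [0.4, -0.7, -0.4]
gripper_width: 0.999
[0.51464015 0.33348158 0.30006052] [278.77612642 220.18315718]
```

View pics/w4.png

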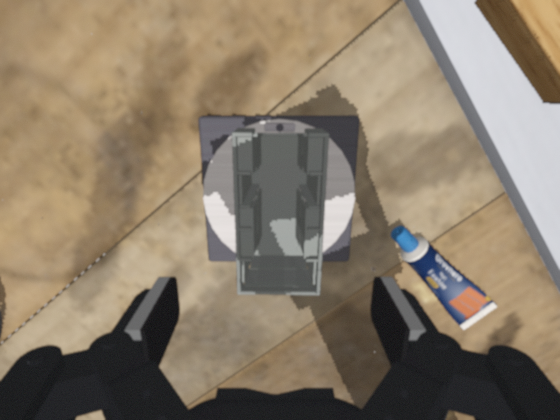

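The notch is now at the top (280,130), facing away from the tongue and parallel to the plate's edges. I'll check the numbers and move on to the loose tote.

```bash
python3 - <<'E'
from m import *
im=cv2.imread("pics/w4.png")
cv2.imwrite("pics/zw4.png",cv2.resize(im[105:305,190:370],None,fx=3,fy=3,interpolation=cv2.INTER_CUBIC))
c=cal("wrist")
L=quad(c,[(233,129),(327,129),(321.5,295),(236.5,295)],.077,(0,0),1)
print("dir",ang(L[0]-L[3]),ang(L[1]-L[2]))
C=quad(c,[(200,116),(358,116),(350,262),(208,262)],.012,(0,0),1)
print("dir",ang(C[0]-C[3]),ang(C[1]-C[2]))
print(manip.state()["joint_vel"])
E
```

```text
[[0.4891, 0.3575], [0.4947, 0.2981], [0.3732, 0.2846], [0.3672, 0.3483]] ctr [0.4311 0.3221] len [np.float64(0.1222), np.float64(0.0597), np.float64(0.1222), np.float64(0.0639)]
dir 4.31 6.32
[[0.4896, 0.3919], [0.5016, 0.2642], [0.3699, 0.2487], [0.3573, 0.3815]] ctr [0.4296 0.3216] len [np.float64(0.1327), np.float64(0.1283), np.float64(0.1326), np.float64(0.1334)]
dir 4.51 6.72
[-0.00102086  0.03237835  0.04663898  0.00030945  0.00263833 -0.00040035]
```

View pics/zw4.png

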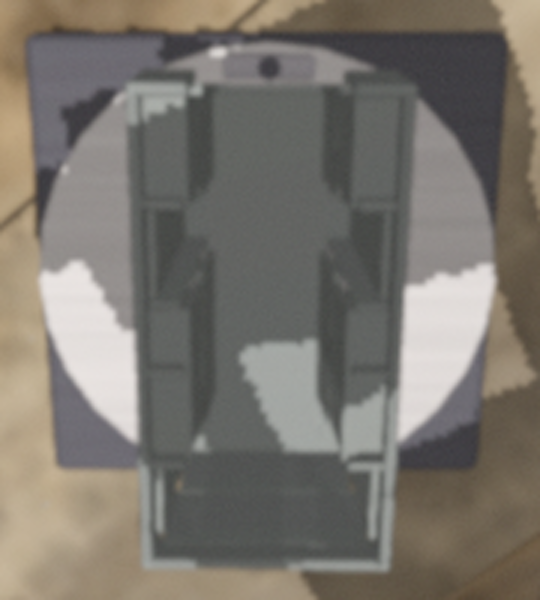

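```bash
python3 -m creep '[[0,0,0,0,0.04,0,1],[0,0,0,-0.002,0.04,0,1],[0,0,0,-0.002,0.04,0,1],[0,0,0,-0.002,0.04,0,1],[0,0,0,-0.002,0.04,0,1],[0,0,0,-0.002,0.04,0,1],[0,0,0,-0.002,0.04,0,1],[0,0,0,-0.002,0.04,0,1],[0,0,0,-0.002,0.04,0,1],[0,0,0,-0.002,0.04,0,1],[0,0,0,-0.002,0.04,0,1],[0,0,0,-0.002,0.04,0,1],[0,0,0,-0.002,0.04,0,1],[0,0,0,-0.002,0.04,0,1],[0,0,0,-0.001,0.036,0,1],[0,0,0,0,0,0,1],[0,0,0,0,0,0,1]]'
python3 - <<'E'
from m import *
c,im=snap("wrist","w5.png")
cv2.imwrite("pics/zw5.png",cv2.resize(im[100:340,190:370],None,fx=2.5,fy=2.5,interpolation=cv2.INTER_CUBIC))
E
```

```text
time: 11.07
tool_pos: [0.4572, -0.272, 0.15]
tool_rot: [-0.001, 0.999, 0.046, -0.001]
contact_force: [-0.0, 0.5, -0.8]
gripper_width: 0.997
```

View pics/w5.png

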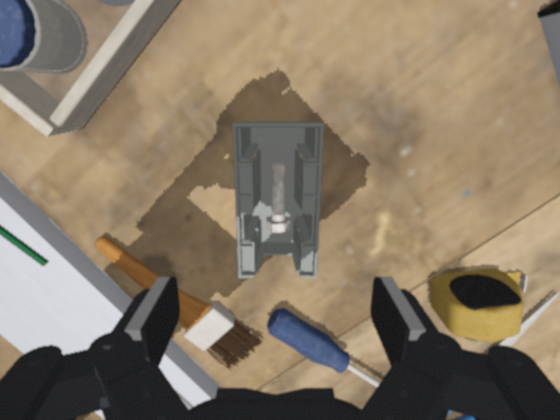

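View pics/zw5.png

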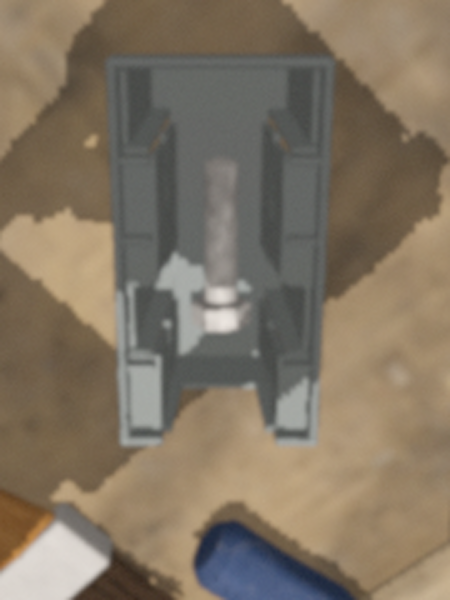

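```bash
python3 - <<'E'
from m import *
c=cal("wrist");s=manip.state();t=np.array(s["tool_pos"]);Rm=rot(s["tool_rot"]);print(t,ang(Rm[:,0]),s["joint_pos"])
L=quad(c,[(106,57),(335,57),(317,445),(121,445)],.055,(190,100),2.5)
print("x dir",ang(L[0]-L[3]),ang(L[1]-L[2]))
d=np.r_[L.mean(0),t[2]]-t; print("tool delta",Rm.T@d)
B=ray(c,(190+221/2.5,100+245/2.5),.015);print("bolt",B,"tote-frame approx",Rm.T@(B-np.r_[L.mean(0),0]))
E
```

```text
[ 0.45733327 -0.27081047  0.15013739] 5.33 [-6.74959592e-01 -1.04678118e-01  1.90583718e+00  5.19329679e-04
  1.34440188e+00  8.02652020e-01]
[[0.5185, -0.2357], [0.5243, -0.298], [0.4039, -0.3091], [0.398, -0.2466]] ctr [ 0.4612 -0.2723] len [np.float64(0.121), np.float64(0.0626), np.float64(0.1209), np.float64(0.0628)]
x dir 5.18 5.29
tool delta [ 3.66216976e-03  1.87258819e-03 -1.50095068e-05]
bolt [ 0.45508763 -0.2738398   0.015     ] tote-frame approx [-0.00621716  0.00088812 -0.01498733]
```

```bash
python3 -m creep '[[0,0,0,0.004,0.001,0.03,1],[0,0,0,0,0,0.03,1],[0,0,0,0,0,0.03,1],[0,0,0,0,0,0.019,1],[0,0,0,0,0,0.01,1],[0,0,0,0,0,0,0.8],[0,0,0,0,0,0,0.8],[0,0,0,0,0,0,0.76],[0,0,0,0,0,0,0.76],[0,0,0,0,0,0,0.72],[0,0,0,0,0,0,0.72],[0,0,0,0,0,0,0.65],[0,0,0,0,0,0,0.65],[0,0,0,0,0,0,0.65],[0,0,0,0,0,0,0.65]]'
```

```text
time: 12.37
tool_pos: [0.4638, -0.2729, 0.0358]
tool_rot: [0.001, 0.999, 0.047, 0.001]
contact_force: [-0.6, 1.1, 7.7]
gripper_width: 0.722
```

```bash
python3 -m creep '[[0,0,0,0,0,0,0.85],[0,0,0,0,0,0,0.85],[0,0,0,0,0,0.005,0.85],[0,0,0,0,0,0,0.85]]'; python3 -m creep '[[0,0,0,-0.001,0,0,0.74],[0,0,0,0,0,0,0.74],[0,0,0,0,0,0,0.65],[0,0,0,0,0,0,0.65],[0,0,0,0,0,0,0.65],[0,0,0,0,0,0,0.65]]'
```

```text
time: 12.7
tool_pos: [0.4617, -0.2715, 0.0271]
tool_rot: [-0.001, 0.999, 0.047, -0.001]
contact_force: [0.9, 0.4, -0.2]
gripper_width: 0.85
time: 13.2
tool_pos: [0.4613, -0.2722, 0.0283]
tool_rot: [0.0, 0.999, 0.047, -0.0]
contact_force: [-0.5, -1.3, 2.1]
gripper_width: 0.722
```

```bash
python3 -m creep '[[0,0,0,0,0,-0.005,0.65],[0,0,0,0,0,-0.01,0.65],[0,0,0,0,0,-0.02,0.65],[0,0,0,0,0,-0.025,0.65],[0,0,0,0,0,-0.025,0.65],[0,0,0,0,0,-0.025,0.65],[0,0,0,0,0,-0.02,0.65],[0,0,0,0,0,-0.01,0.65],[0,0,0,0,0,0,0.65],[0,0,0,0,0,0,0.65],[0,0,0,0,0,0,0.65]]'
python3 - <<'E'
from m import *
c,im=snap("wrist","w6.png")
E
```

```text
time: 14.12
tool_pos: [0.4604, -0.2713, 0.1662]
tool_rot: [-0.001, 0.999, 0.047, -0.001]
contact_force: [-0.3, -0.3, -3.9]
gripper_width: 0.72
```

View pics/w6.png

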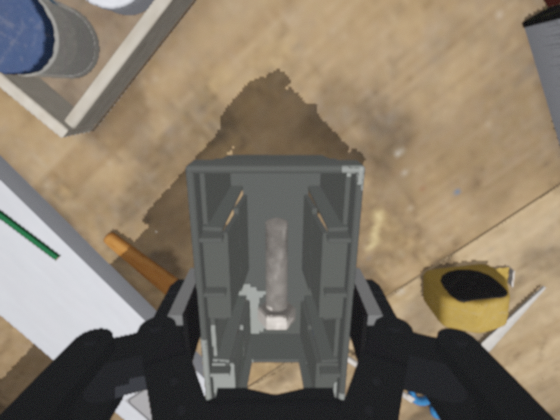

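```bash
python3 - <<'E'
from m import *
c=cal("wrist");s=manip.state();t=np.array(s["tool_pos"]);Rm=rot(s["tool_rot"]);z=t[2]+.0265
for p in [(189,158),(275,158),(362,158),(193,165),(208,390),(350,390)]: print(p,(Rm.T@(ray(c,p,z)-t))[:2].round(4))
for X in (-.0605,.0605): print([proj(c,t+Rm@np.array([X,y,-.0265])).round(1).tolist() for y in (-.0315,.0315)])
E
python3 -m creep '[[0,0,0,0,-0.01,0,0.65],[0,0,0,0,-0.02,0,0.65],[0,0,0,0.0015,-0.03,0,0.65],[0,0,0,0.0015,-0.03,0,0.65],[0,0,0,0.0015,-0.03,0,0.65],[0,0,0,0.0015,-0.03,0,0.65],[0,0,0,0.0015,-0.03,0,0.65],[0,0,0,0.0015,-0.03,0,0.65],[0,0,0,0.0015,-0.03,0,0.65],[0,0,0,0.0015,-0.03,0,0.65],[0,0,0,0.0015,-0.03,0,0.65],[0,0,0,0.0015,-0.03,0,0.65],[0,0,0,0.0015,-0.03,0,0.65],[0,0,0,0.0015,-0.03,0,0.65],[0,0,0,0.0015,-0.03,0,0.65],[0,0,0,0.0015,-0.03,0,0.65],[0,0,0,0.0015,-0.03,0,0.65],[0,0,0,0.0015,-0.03,0,0.65],[0,0,0,0.0015,-0.03,0,0.65],[0,0,0,0.001,-0.03,0,0.65]]'
python3 -m creep '[[0,0,0,0,-0.016,0,0.65],[0,0,0,0,-0.009,0,0.65],[0,0,0,0,0,0,0.65],[0,0,0,0,0,0,0.65],[0,0,0,0,0,0,0.65]]'
```

```text
(189, 158) [ 0.0629 -0.0296]
(275, 158) [0.0629 0.0002]
(362, 158) [0.0629 0.0302]
(193, 165) [ 0.0605 -0.0284]
(208, 390) [-0.0418 -0.0299]
(350, 390) [-0.0417  0.0337]
[[207.2, 421.2], [342.4, 421.1]]
[[184.2, 164.9], [364.9, 164.7]]
time: 15.83
tool_pos: [0.4326, 0.2995, 0.1669]
tool_rot: [0.0, 0.999, 0.047, -0.001]
contact_force: [0.6, -0.1, -2.2]
gripper_width: 0.726
time: 16.25
tool_pos: [0.4316, 0.3218, 0.1677]
tool_rot: [0.0, 0.999, 0.047, -0.0]
contact_force: [-0.2, 0.0, -1.8]
gripper_width: 0.721
```

```bash
python3 - <<'E'
from m import *
c,im=snap("wrist","w7.png")
cv2.imwrite("pics/zw7.png",cv2.resize(im[130:410,150:400],None,fx=2.1,fy=2.1,interpolation=cv2.INTER_CUBIC))
c,im=snap("side","s7.png")
cv2.imwrite("pics/zs7.png",cv2.resize(im[200:360,180:340],None,fx=3.7,fy=3.7,interpolation=cv2.INTER_CUBIC))
E
```

```text
(no output)
```

View pics/zw7.png

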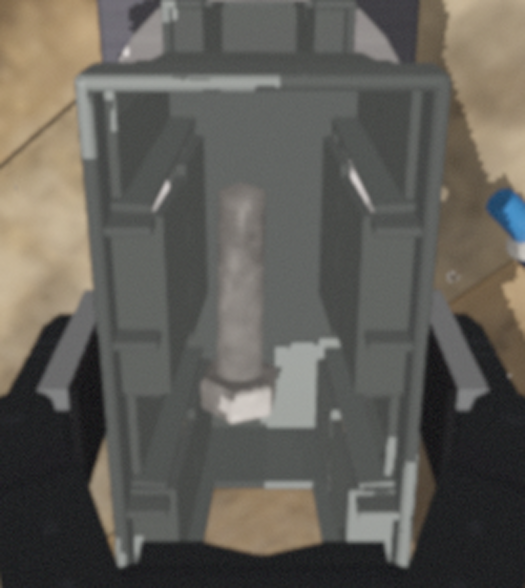

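View pics/zs7.png

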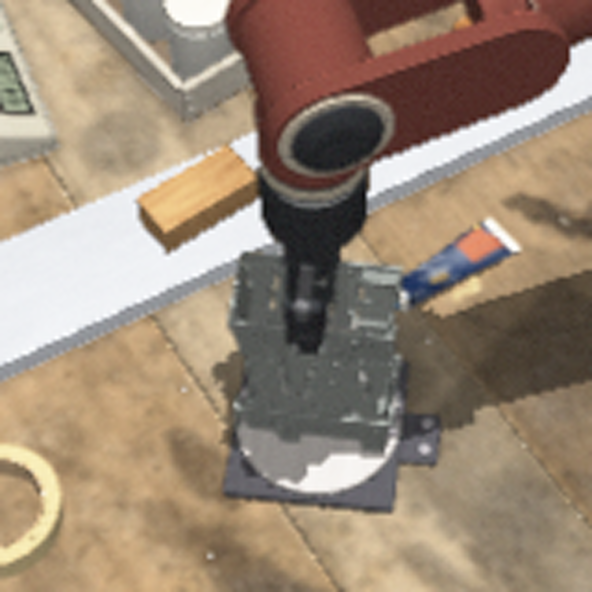

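```bash
cat > ov.py <<'E'
from m import *
def overlay(cam,f,out,crop,s,Ts):
    c=cal(cam);im=cv2.imread(f);x0,y0,x1,y1=crop
    z=cv2.resize(im[y0:y1,x0:x1],None,fx=s,fy=s,interpolation=cv2.INTER_CUBIC)
    for (o,Rm,col) in Ts:
        for zz in (0,.043,.055):
            hx,hy=(.0605,.0315) if zz>0 else (.05,.025)
            q=np.array([proj(c,o+Rm@np.array([a*hx,b*hy,zz])) for a,b in [(1,1),(1,-1),(-1,-1),(-1,1)]])
            q=((q-[x0,y0]+.5)*s).astype(np.int32); cv2.polylines(z,[q],True,col,1,cv2.LINE_AA)
    cv2.imwrite(out,z)
def yawR(d): return R.from_euler('z',d,degrees=True).as_matrix()
E
python3 - <<'E'
from ov import *
s=manip.state();t=np.array(s["tool_pos"]);print(t)
up=(t+np.array([0,0,-.0283]),yawR(5.4),(0,255,255)); lo=(np.array([.4309,.3234,.022]),yawR(5.4),(255,255,0))
overlay("side","pics/s7.png","pics/os7.png",(225,250,305,340),6.5,[up,lo])
overlay("wrist","pics/w7.png","pics/ow7.png",(150,130,400,410),2.1,[up])
E
```

```text
[0.43193736 0.32174466 0.16809343]
```

View pics/os7.png

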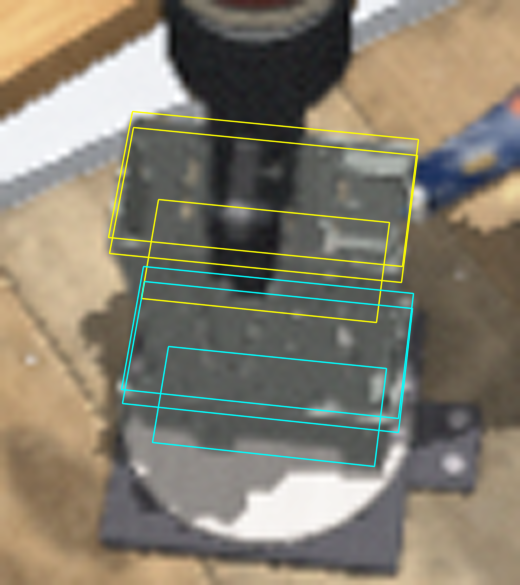

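View pics/ow7.png

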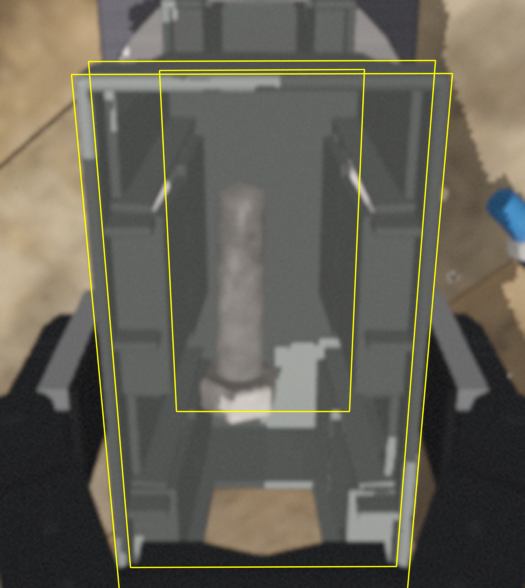

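```bash
python3 -m creep '[[0,1.2,0,-0.001,-0.002,0.01,0.65],[0,0,0,0,0,0.015,0.65],[0,0,0,0,0,0.015,0.65],[0,0,0,0,0,0.01,0.65],[0,0,0,0,0,0.002,0.65],[0,0,0,0,0,0,0.65],[0,0,0,0,0,0,0.65],[0,0,0,0,0,0,0.65]]'
python3 - <<'E'
from ov import *
P=[]
s=manip.state();P.append(s["tool_pos"])
c,im=snap("side","s8.png")
s=manip.state();P.append(s["tool_pos"]);c,im=snap("wrist","w8.png");P.append(manip.state()["tool_pos"])
print(np.round(P,4).tolist(),manip.state()["contact_force"])
t=np.mean(P,0)
lo=(np.array([.4309,.3234,.022])+[0,.006,0],yawR(5.4),(255,255,0))
up=(t+np.array([0,.006,-.0283]),yawR(5.4),(0,255,255))
overlay("side","pics/s8.png","pics/os8.png",(225,250,305,340),6.5,[up])
E
```

```text
time: 17.02
tool_pos: [0.4323, 0.3251, 0.1175]
tool_rot: [-0.001, 0.999, 0.047, 0.011]
contact_force: [0.4, 0.8, -3.1]
gripper_width: 0.724
[[0.4323, 0.3251, 0.1175], [0.4323, 0.3251, 0.1175], [0.4322, 0.3251, 0.1174]] [ 0.07495973 -0.64734557 -2.31688327]
```

View pics/os8.png

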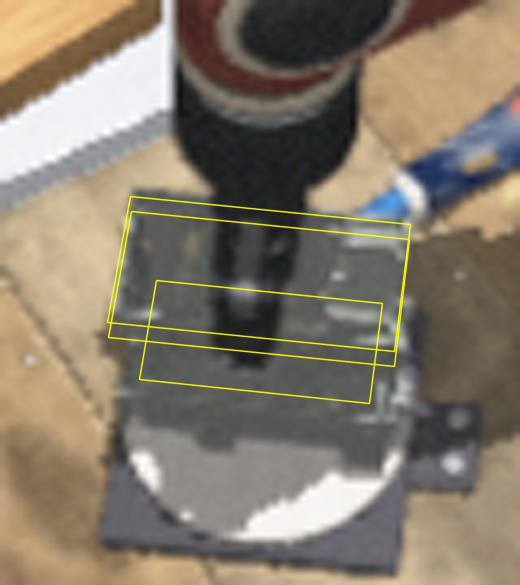

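View pics/w8.png

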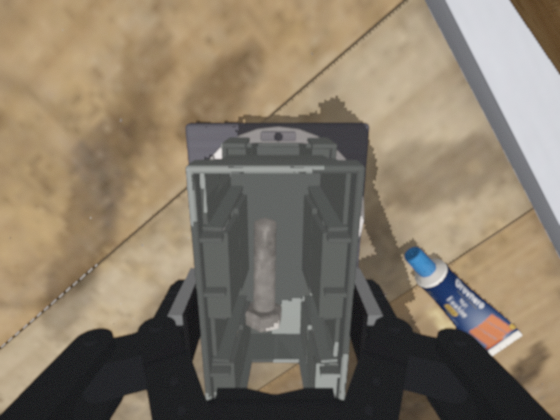

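```bash
python3 - <<'E'
from ov import *
im=cv2.imread("pics/w8.png");c=cal("wrist");t=np.array(manip.state()["tool_pos"]);Rm=rot(manip.state()["tool_rot"])
cv2.imwrite("pics/zw8.png",cv2.resize(im[115:225,175:380],None,fx=3.8,fy=3.8,interpolation=cv2.INTER_CUBIC))
a=yawR(5.4)
print("lower notch-end rim corners",[proj(c,np.array([.4309,.3234,.077])+a@np.array([.0605,y,0])).round(1).tolist() for y in(.0315,-.0315)])
print("upper",[proj(c,t+Rm@np.array([.0605,y,-.0267])).round(1).tolist() for y in(-.0315,.0315)])
print("plate far corners",[proj(c,np.array([.4309,.3234,.012])+a@np.array([.067,y,0])).round(1).tolist() for y in(.067,-.067)])
E
```

```text
lower notch-end rim corners [[219.3, 143.2], [335.8, 143.1]]
upper [[184.1, 165.0], [365.0, 164.9]]
plate far corners [[183.5, 122.9], [370.3, 122.8]]
```

View pics/zw8.png

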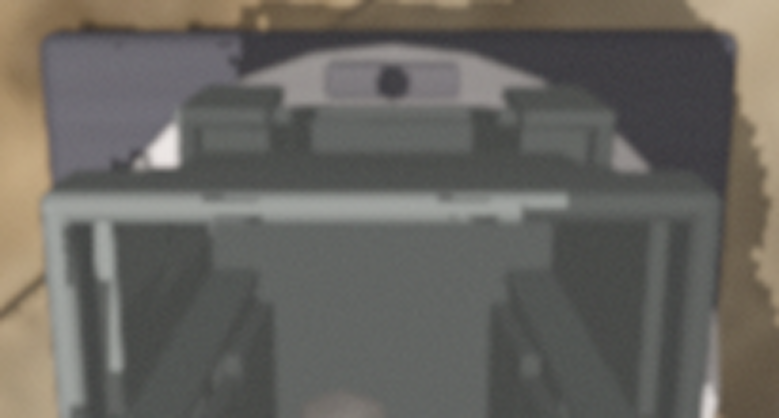

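```bash
python3 -m creep '[[0,0,0,-0.001,0.002,0,0.65],[0,0,0,0,0,0.005,0.65],[0,0,0,0,0,0.005,0.65],[0,0,0,0,0,0,0.65],[0,0,0,0,0,0,0.65],[0,0,0,0,0,0,0.65]]'
python3 -m creep '[[0,0,0,0,0,0,0.65],[0,0,0,0,0,0.002,0.65],[0,0,0,0,0,0.002,0.65],[0,0,0,0,0,0,0.65]]'
```

```text
time: 17.62
tool_pos: [0.4308, 0.3227, 0.1059]
tool_rot: [-0.0, 0.999, 0.047, 0.01]
contact_force: [0.2, 0.0, -2.8]
gripper_width: 0.724
time: 17.95
tool_pos: [0.4307, 0.3226, 0.1017]
tool_rot: [-0.0, 0.999, 0.047, 0.01]
contact_force: [-0.3, 0.2, -3.6]
gripper_width: 0.724
```

```bash
python3 -m creep '[[0,0,0,0,0,0.001,0.65],[0,0,0,0,0,0.001,0.65],[0,0,0,0,0,0,0.65],[0,0,0,0,0,0,0.65]]'
python3 -m creep '[[0,0,0,0,0,0.001,0.65],[0,0,0,0,0,0,0.65],[0,0,0,0,0,0,0.65]]'
```

```text
time: 18.28
tool_pos: [0.431, 0.3227, 0.1002]
tool_rot: [-0.0, 0.999, 0.047, 0.01]
contact_force: [-0.1, 1.1, -3.4]
gripper_width: 0.719
time: 18.53
tool_pos: [0.4313, 0.3228, 0.0998]
tool_rot: [-0.001, 0.999, 0.047, 0.011]
contact_force: [-0.4, -0.9, -0.1]
gripper_width: 0.717
```

```bash
python3 -m creep '[[0,0,0,0,0,0.001,0.65],[0,0,0,0,0,0.001,0.65],[0,0,0,0,0,0,0.65],[0,0,0,0,0,0,0.65]]'
python3 - <<'E'
from ov import *
snap("side","s9.png");snap("wrist","w9.png")
im=cv2.imread("pics/s9.png");cv2.imwrite("pics/zs9.png",cv2.resize(im[250:340,225:305],None,fx=6.5,fy=6.5,interpolation=cv2.INTER_CUBIC))
E
```

```text
time: 18.87
tool_pos: [0.432, 0.323, 0.0993]
tool_rot: [-0.001, 0.999, 0.047, 0.011]
contact_force: [-2.3, -3.3, 9.2]
gripper_width: 0.727
```

View pics/zs9.png

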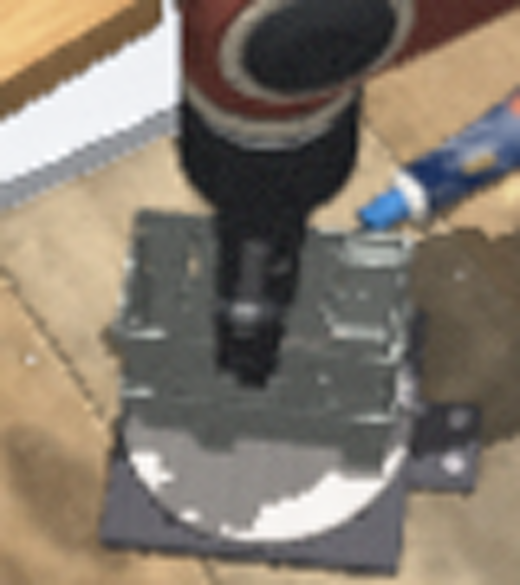

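```bash
python3 -m creep '[[0,0,0,0,0,-0.001,0.75],[0,0,0,0,0,0,0.8],[0,0,0,0,0,0,0.9],[0,0,0,0,0,0,1],[0,0,0,0,0,0,1],[0,0,0,0,0,0,1],[0,0,0,0,0,0,1]]'
python3 -m creep '[[0,0,0,0,0,-0.005,1],[0,-1.2,0,0,0,-0.01,1],[0,0,0,0,0,-0.03,1],[0,0,0,0,0,-0.03,1],[0,0,0,0,0,-0.03,1],[0,0,0,0,0,0,1],[0,0,0,0,0,0,1],[0,0,0,0,0,0,1]]'
python3 - <<'E'
from ov import *
snap("side","s10.png");snap("wrist","w10.png");print(manip.state()["tool_pos"])
im=cv2.imread("pics/s10.png");cv2.imwrite("pics/zs10.png",cv2.resize(im[250:340,225:305],None,fx=6.5,fy=6.5,interpolation=cv2.INTER_CUBIC))
up=(np.array([.4309,.3234,.071]),yawR(5.4),(0,255,255)); nest=(np.array([.4309,.3234,.055]),yawR(5.4),(0,0,255))
overlay("wrist","pics/w10.png","pics/ow10.png",(190,100,380,350),2.4,[up])
E
```

```text
time: 19.55
tool_pos: [0.431, 0.3227, 0.098]
tool_rot: [-0.0, 0.999, 0.047, 0.01]
contact_force: [-0.1, 0.1, -0.3]
gripper_width: 0.997
time: 20.22
tool_pos: [0.4305, 0.3226, 0.2029]
tool_rot: [0.0, 0.999, 0.047, -0.0]
contact_force: [-0.1, -0.1, -0.9]
gripper_width: 0.997
[0.42984664 0.32222705 0.20137044]
```

View pics/zs10.png

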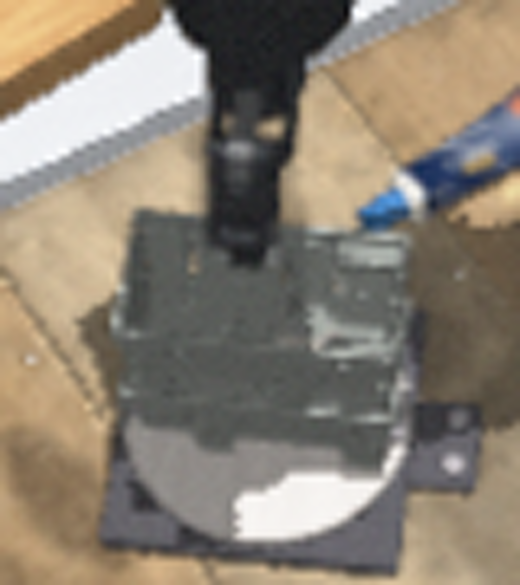

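View pics/ow10.png

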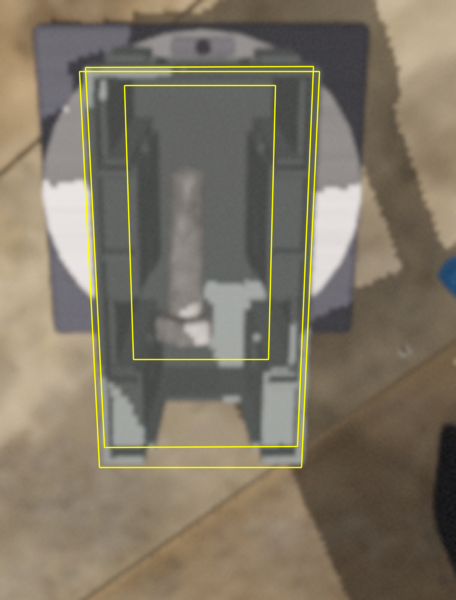

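View pics/w10.png

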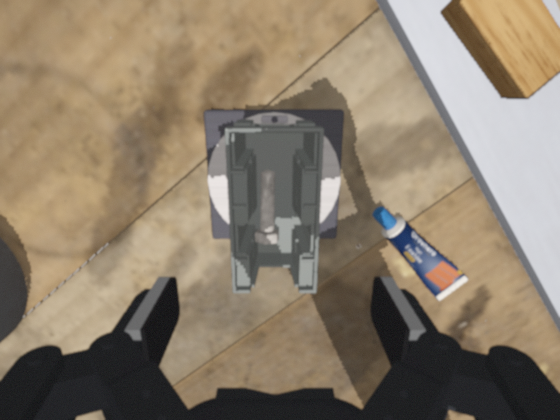

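```bash
python3 - <<'E'
from ov import *
b=np.array([0,.0045,0])
up=(np.array([.4309,.3234,.071])+b,yawR(5.4),(0,255,255))
overlay("side","pics/s10.png","pics/os10.png",(225,250,305,340),6.5,[up])
c=cal("wrist")
# rim-corner PnP, refined corners from the zoom
pts=np.array([(85,72),(323,72),(304,463),(102,463)],float); px=np.array([190,100])+(pts+.5)/2.4-.5
w=.0307
obj=np.array([(.0605,w,.055),(.0605,-w,.055),(-.0605,-w,.055),(-.0605,w,.055)])
K=np.array([[c[0]["fx"],0,c[0]["cx"]],[0,c[0]["fy"],c[0]["cy"]],[0,0,1]])
ok,r,t=cv2.solvePnP(obj,px,K,None); Rm=c[1]@cv2.Rodrigues(r)[0]; print("pos",c[2]+c[1]@t.ravel(),"z axis",Rm[:,2],"yaw",ang(Rm[:,0]))
E
```

```text
pos [0.43424922 0.32276317 0.07291688] z axis [-0.04952091 -0.00736263  0.99874595] yaw 5.22
```

View pics/os10.png

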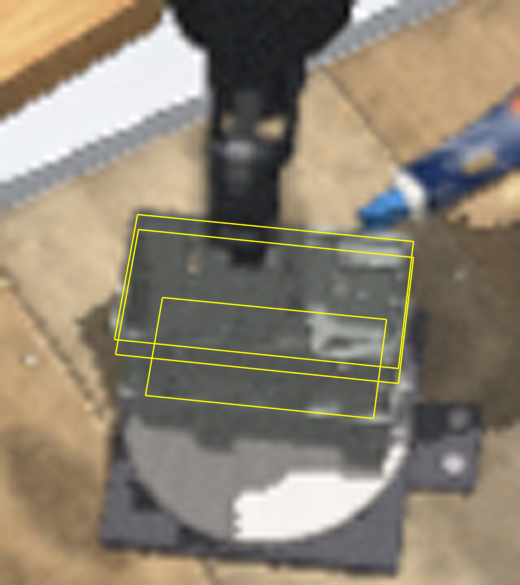

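The state is consistent with a seated tote: contact came at TCP z 0.0993, so the underside is about 0.071. The images are too coarse to judge levelness, so I'll take a closer oblique look from the -y side.

```bash
python3 -m creep '[[0,0,0,0,0.02,-0.02,1],[0,0,0,0,0.04,0,1],[0,0,0,0,0.04,0,1],[0,0,0,0,0.04,0,1],[7,0,0,0,0,0,1],[7,0,0,0,0,0,1],[7,0,0,0,0,0,1],[7,0,0,0,0,0,1],[7,0,0,0,0,0,1],[7,0,0,0,0,0,1],[7,0,0,0,0,0,1],[0,0,0,0,0,0,1],[0,0,0,0,0,0,1],[0,0,0,0,0,0,1]]'
python3 - <<'E'
from ov import *
snap("wrist","w11.png")
up=(np.array([.4309,.3234,.071]),yawR(5.4),(0,255,255)); lo=(np.array([.4309,.3234,.022]),yawR(5.4),(255,255,0))
overlay("wrist","pics/w11.png","pics/ow11.png",(0,0,560,420),1.4,[up,lo])
E
```

```text
time: 21.48
tool_pos: [0.4438, 0.1835, 0.2229]
tool_rot: [-0.413, 0.909, 0.043, -0.02]
contact_force: [0.1, 0.3, 0.0]
gripper_width: 0.999
```

View pics/w11.png

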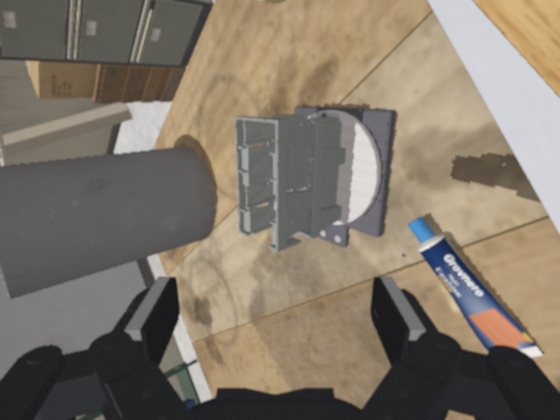

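View pics/ow11.png

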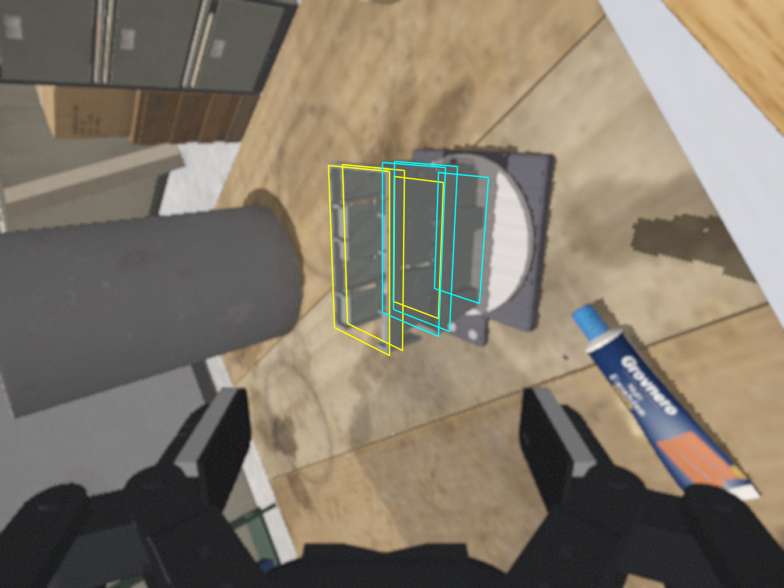

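```bash
python3 - <<'E'
import cv2
im=cv2.imread("pics/w11.png")
cv2.imwrite("pics/zw11.png",cv2.rotate(cv2.resize(im[100:260,228:398],None,fx=4.4,fy=3.7*4.4/3.7,interpolation=cv2.INTER_CUBIC),cv2.ROTATE_90_CLOCKWISE)[:, :])
E
python3 - <<'E'
import cv2;a=cv2.imread("pics/zw11.png");print(a.shape);cv2.imwrite("pics/zw11.png",a[:600])
E
```

```text
(748, 704, 3)
```

View pics/zw11.png

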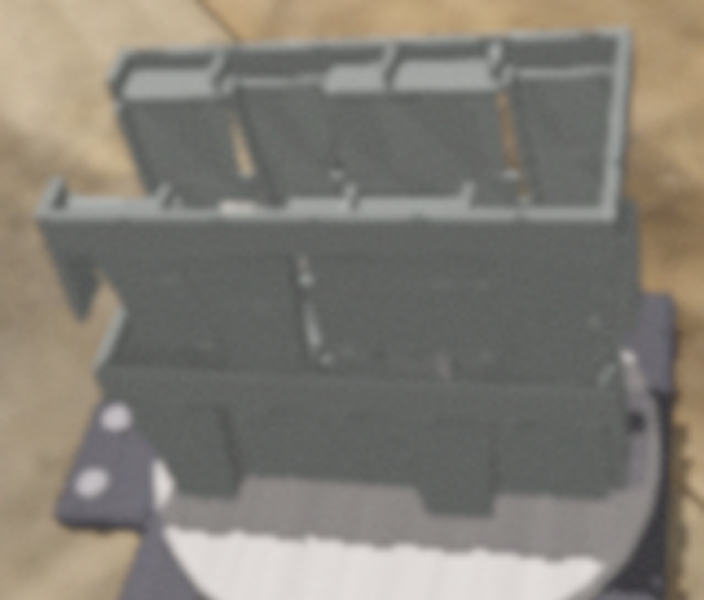

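```bash
python3 - <<'E'
from ov import *
c=cal("wrist");a=yawR(5.4)
def z(P): u,v=proj(c,P); return np.round([703-(v-100+.5)*4.4,(u-228+.5)*4.4]).tolist()
for nm,o in [("up",[.4309,.3234,.071]),("lo",[.4309,.3234,.022])]:
  for zz in (.055,.043,0): print(nm,zz,[z(np.array(o)+a@np.array([x,-.0315 if zz else -.025,zz])) for x in (-.0605,-.0455,-.0195,.0195,.0455,.0605)])
E
```

```text
up 0.055 [[25.0, 220.0], [89.0, 220.0], [204.0, 220.0], [390.0, 221.0], [523.0, 221.0], [604.0, 222.0]]
up 0.043 [[41.0, 261.0], [104.0, 261.0], [217.0, 263.0], [399.0, 265.0], [529.0, 267.0], [607.0, 268.0]]
up 0 [[102.0, 373.0], [160.0, 375.0], [264.0, 379.0], [431.0, 386.0], [549.0, 391.0], [621.0, 393.0]]
lo 0.055 [[87.0, 376.0], [146.0, 378.0], [253.0, 382.0], [423.0, 389.0], [544.0, 394.0], [617.0, 397.0]]
lo 0.043 [[100.0, 410.0], [158.0, 413.0], [263.0, 418.0], [430.0, 426.0], [549.0, 432.0], [620.0, 435.0]]
lo 0 [[152.0, 501.0], [206.0, 505.0], [303.0, 512.0], [457.0, 522.0], [566.0, 530.0], [631.0, 535.0]]
```

```bash
python3 - <<'E'
import cv2,numpy as np
im=cv2.imread("pics/w11.png")[115:260,268:345]
z=cv2.rotate(cv2.resize(im,None,fx=5.3,fy=5.3,interpolation=cv2.INTER_CUBIC),cv2.ROTATE_90_CLOCKWISE)
z=np.clip((z.astype(float)-40)*2.8,0,255).astype(np.uint8)
cv2.imwrite("pics/zz.png",z);print(z.shape)
E
```

```text
(408, 768, 3)
```

View pics/zz.png

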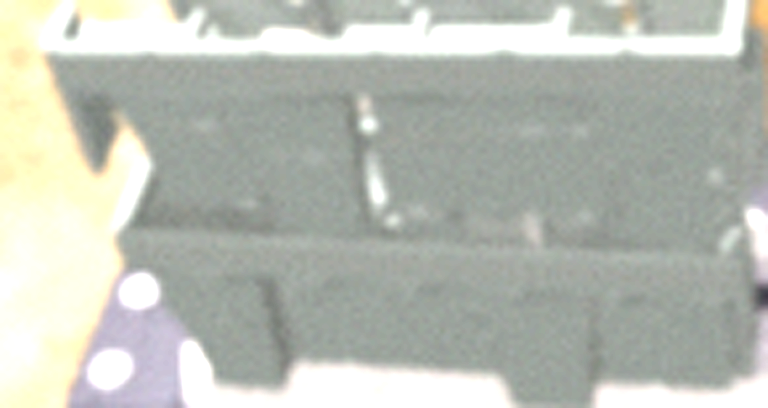

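The oblique view shows the upper rim at a uniform height above the lower rim. The gaps of 180 and 206 px compare with 188 and 211 px predicted for a seated, level tote, and an unseated foot would add about 27 px. The robot is clear, so I'm handing in.

```bash
python3 -c "
from plant import manip
print(manip.job_done(), manip.state()['time'])"
```

```text
the job is handed in; nothing more can be done
the job is handed in; nothing more can be done
```

I handed the job in at about 21.5 s of the 64 s allowed, with the loose tote stacked on the clamped one and the bolt still in it. The hand-in gives no verdict, so this rests on my own checks.

**What I did:** I gripped the clamped tote at mid-length and turned the turntable about 123° clockwise. I then picked up the loose tote, set it on top with its notch over the tongue side, let go and backed off.

**Last checks that agreed:**
- **Turntable:** after the turn, the lower tote's notch faced away from the tongue to within about 1°.
- **Height:** contact came with the loose tote's underside at about 71 mm, which is the seated height.
- **Seating and level:** in a close oblique picture, the gap between the two rims matched a seated, level tote to within 1 to 2 mm at both ends. The end-to-end difference was about 0.6 mm, and the tote was centred lengthwise to about 1 mm.
- **Bolt:** it still lies inside, though it shifted a little towards one side on the way.
- **Bystanders:** I touched none of them on purpose. I did not measure their final positions; the glue tube and wood block looked undisturbed.

**Checks that disagreed:**
- **Side camera:** it read about 5 mm off in y compared with the wrist camera and the grip, so I relied on those two.
- **Tilt estimate:** a rough fit to the rim corners from the overhead wrist picture gave 0.05 rad of tilt, over the 0.04 limit. It is very sensitive to pixel error, and neither the side view nor the oblique view supported it.

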